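# Send the candle pot one station down the assembly slide

## Task

Stand the terracotta pot with the candle upright on the round rubber mat of the slide's carrier while the carrier is still at the loading end, setting it down rather than dropping it, and let go. Then push the carrier by its upright handle along the rails until its roller drops into the first pair of rods it comes to, and leave it resting there without ever running past that station and without touching the pot on the way. Hold the soft wax candle gently (grip force under 30 N), and leave the empty pot, the bottle and the secateurs alone.

Things in the scene. Friction and masses are not known exactly. Their poses are not given: they have to be found in the camera images.
- candle_pot: Terracotta pot, 70 mm high, foot 72 and rim 100 mm across, filled level, with fir twigs up to 12 mm above the rim that do not obstruct. A wax pillar candle 50 mm across stands fixed in its middle, from 70 to 130 mm above the underside: grasp it from above. 0.3 to 0.6 kg. A grip force over 30 N marks it; 12 N will do. Stands on the table between robot and slide. Origin: centre of underside, z up.
- slide: Fixed slide: plywood board 180 x 560 x 18 mm with two steel rails, and along its edge nearest the robot a strip crossed by two pairs of steel rods, a pair per station (humps 6 mm high, 24 mm apart in a pair). Origin: on the table, mid-rails. y axis along the rails (world y turned up to 0.1 rad): loading end at +y, the carrier is pushed towards -y.
- carrier (a joint): Carrier's travel in m along the slide's -y: 0 at the loading end, 0.335 at the far stop; starts at 0.01 to 0.06. Its sprung roller sits in the first pair of rods at 0.16, in the second at 0.29. Rod crests of the first pair: 0.148 and 0.172; 3 mm past a crest the roller draws the carrier into the pair and holds it. Sliding takes about 1 N, climbing a rod about 7 N.
- carrier_mat (a point): Centre of the top of the round black rubber mat (130 mm across, top 49 mm above the table) on the carrier, where the pot goes. The carrier is a wooden board 140 mm wide, 200 mm long along the rails, top 46 mm above the table; the mat's centre is 30 mm ahead (slide's -y) of the board's centre.
- carrier_handle (a point): Middle of the top bar of the carrier's handle, an upright steel arch across the carrier's rear (+y) end: bar 14 mm thick, 104 mm wide across the rails, bar centre 134 mm and top 141 mm above the table, 115 mm behind (slide's +y of) the mat's centre, fixed to the carrier. Push it towards the slide's -y.
- notch1 (a point): The middle between the first pair of rods on the strip, level with the rod tops, 24 mm above the table: the carrier's roller comes to rest here at the next station. Fixed to the slide.
- empty_pot: Bystander: the same terracotta pot, empty and without a candle, 70 mm high, 100 mm across the rim, upright on the table. Origin: centre of the underside. Leave it.
- bottle: Bystander: green bottle with paper label, 66 mm across, 190 mm high, upright. Origin: centre of the underside. Leave it.
- secateurs: Bystander: orange-handled secateurs about 180 mm long, 16 mm high, lying on the table between robot and slide. Origin: under the pivot. Leave them.
Not all that is in view belongs to the job. Leave any turquoise or yellow look-alike of the candle_pot alone.

How it is judged:
By the outcome, as a careful person would: the job done as asked, in the order asked, and still so for the second after the job is handed in, with the robot touching nothing.
It also fails if it takes over 54 s, if anything falls off the work surface, if the arm or the gripper's body presses on something with over 40 N, if the wrist force passes 120 N, or if a joint passes its speed limit or range.

## Robot

A 6-joint arm with a two-finger parallel gripper is mounted at the origin on the work surface. World frame = base frame: x ahead of the robot, y to its left, z up, the work surface at z = 0. Lengths are in mm, angles in rad, forces in N, time in s.
With the tool pointing down it reaches from about 300 to 850 mm from the base axis. Payload 5.4 kg.
Tool frame: the origin (TCP) lies between the finger pads; the fingertips stand 17 mm ahead of it and the grasp point (between the pads) lies 2 mm behind it; z points along the fingers, y is the line along which they close (so a half turn about z gives the same grasp; the last joint's range is limited). The gripper opens to 85 mm and grips with 20 to 120 N. Pads are 22 mm wide; open, the fingers measure 114 mm over their backs; the gripper's body (76 mm by 85 mm) begins 54 mm behind the grasp point. The pads swing forward as they close: fully open they stand 13 mm farther back than shut.
Start: joints at [1.118, 0.158, 1.597, -0, 1.386, -0.21], TCP at [138.253, 558.115, 215.199] pointing down, gripper open.
Joint ranges: [-2.91, 2.91], [-0.94, 2.29], [0.18, 2.7], [-1.29, 4.43], [0.17, 2.64], [-3, 3]. Speed limits (rad/s): [2.57, 2.57, 3.14, 3.14, 3.14, 3.14].

## Interface

Orientations are given as a unit quaternion [w, x, y, z].
In Python, from rig import sensors, optics, job gives the robot as it stands.
- The arm moves only by the tool drive_tool, never from a script. Its argument "steps" is a list of rows, each a list of 4 numbers: the shift along the tool's x, y, z in m, then the turn about the tool's z in degrees. In form: [[dx, dy, dz, turn], ...]. A call has 1 to 10 rows; each row shifts and turns the commanded pose from where the row before left it, along the tool's axes as they then stand; what a row does not reach is not made up. A row lasts 1/10 s, in which the tool goes at most 50 mm and 8.59 degrees, less where a joint would pass 70% of its speed; a pose out of reach is approached as far as the arm can. A call is refused whole if a number of a shift passes 0.05 or a number of a turn 8.59, either way. A call with a gripper value outside its range is refused whole. "gripper" is the opening, from -1 (shut) to 1 (fully open), set as the call begins (left out, the last holds). The fingers move at their own pace and stop on an object; the grip force is fixed at half the most. Time passes only in rows, so rows that do not move let the fingers close. It gives the time, the measured TCP pose, the force, the opening and the grip force at its end, in the units of the state.
- sensors.state(): the state, without advancing time (a new reading comes with each control period).
- optics.get_image(name): name is "side" or "top"; returns (picture, depth): 384x512x3 uint8, red, green, blue; 384x512 float32, mm along the optical axis (not along the pixel's ray), 0 where there is no reading.
- optics.camera_model(name): a dict with "fx", "fy", "cx", "cy" (pixels), "k1" (the pictures are not rectified: a ray, as slopes to the right and down, at radius r is drawn at 1 + k1 r^2 times it, then the intrinsics apply), "cam_to_world" (4x4, takes a point from camera to world coordinates). Camera axes: x right, y down, z forward; pixel columns grow to the right and rows downward; lengths in mm; the calibration is good to about 2 mm. A picture is of the moment at which its call begins. camera_model takes no time and is no camera call.
- job.sign_off(): hands the job in; it is judged then, once.
The state is a dict: "clock": time; "joint_positions": joint angles; "qvel": joint speeds; "joint_torque": joint torques, N m; "eef_pos": TCP position; "tcp_rot": TCP orientation; "force": force on the tool from outside, world axes, zero at the start; "moment": the same for the moment, N m; "gripper_width": finger opening in mm; "finger_force": force on a finger pad.
Only numpy, scipy, OpenCV 4.12 (cv2) and the standard library are available. Lean on these libraries where they do the work, as an engineer would, in place of code of your own. Each camera call takes 0.05 s, during which the arm holds its last target. There are 200 camera calls.

## Working session

There is one attempt and no reset: what is moved stays moved. The work goes in short steps, Python scripts to look and compute and a tool call to move; the robot and the scene stay as the last step left them, time stands still between calls to the robot, and variables do not carry over. Pictures are saved under pics/ and viewed, at most 10 in all, crops included, and the job is handed in when it is done.

Besides the shell and the picture viewer there is one more tool, called after ">>>" in YAML: its name, and indented under it one key for each argument. drive_tool: Moves the arm, as the interface text tells. Its arguments: {"type":"object","properties":{"steps":{"type":"array","items":{"type":"array","items":{"type":"number"}}},"gripper":{"type":"number"}},"required":["steps"]}

```bash
mkdir -p pics; cat > h.py <<'E'
import numpy as np, cv2, sys
from rig import sensors, optics, job
def grab(n):
    p,d=optics.get_image(n); return p.copy(),d.copy(),optics.camera_model(n)
def rays(m,uv):
    uv=np.asarray(uv,float).reshape(-1,2)
    q=np.c_[(uv[:,0]-m['cx'])/m['fx'],(uv[:,1]-m['cy'])/m['fy']]; s=q.copy()
    for _ in range(20): s=q/(1+m['k1']*(s**2).sum(1))[:,None]
    T=np.array(m['cam_to_world']); return np.c_[s,np.ones(len(s))],T
def onplane(m,uv,z):
    s,T=rays(m,uv); d=s@T[:3,:3].T; o=T[:3,3]
    return o+d*((z-o[2])/d[:,2])[:,None]
def cloud(m,d):
    h,w=d.shape; u,v=np.meshgrid(np.arange(w),np.arange(h))
    s,T=rays(m,np.c_[u.ravel(),v.ravel()]); P=(s*d.reshape(-1,1))@T[:3,:3].T+T[:3,3]
    P[d.ravel()<=0]=np.nan; return P.reshape(h,w,3)
E
python3 - <<'E'
from h import *
for n in('top','side'):
    p,d,m=grab(n); np.savez(f'{n}0.npz',p=p,d=d); cv2.imwrite(f'pics/{n}0.png',cv2.resize(p[...,::-1],(768,576),interpolation=cv2.INTER_CUBIC)); print(n,np.round(m['cam_to_world'],3).tolist(),m['fx'],m['k1'])
s=sensors.state(); print(s['clock'],s['eef_pos'],s['tcp_rot'],s['gripper_width'])
E
```

```text
top [[-0.001, -0.978, 0.211, 169.884], [-1.0, -0.0, -0.004, -121.589], [0.004, -0.211, -0.977, 1359.038], [0.0, 0.0, 0.0, 1.0]] 454.30676522903525 -0.0011371597444864258
side [[0.737, -0.499, 0.455, -63.488], [-0.675, -0.565, 0.474, -618.943], [0.021, -0.657, -0.754, 920.963], [0.0, 0.0, 0.0, 1.0]] 370.3072142130845 -0.1016558267800591
0.1 [138.00309533 557.58973541 214.29950997] [-2.77606797e-04  1.21077097e-01  9.92642724e-01 -8.26244611e-04] 85.2979200471327
```

View pics/top0.png

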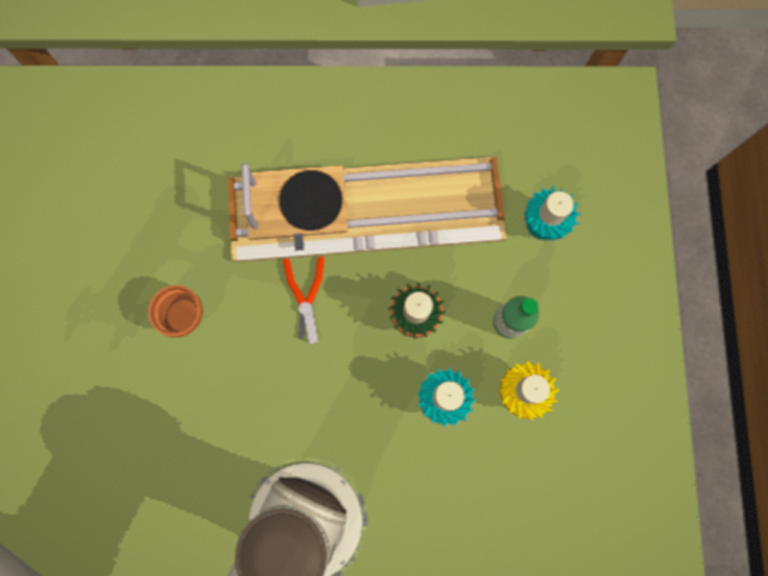

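View pics/side0.png

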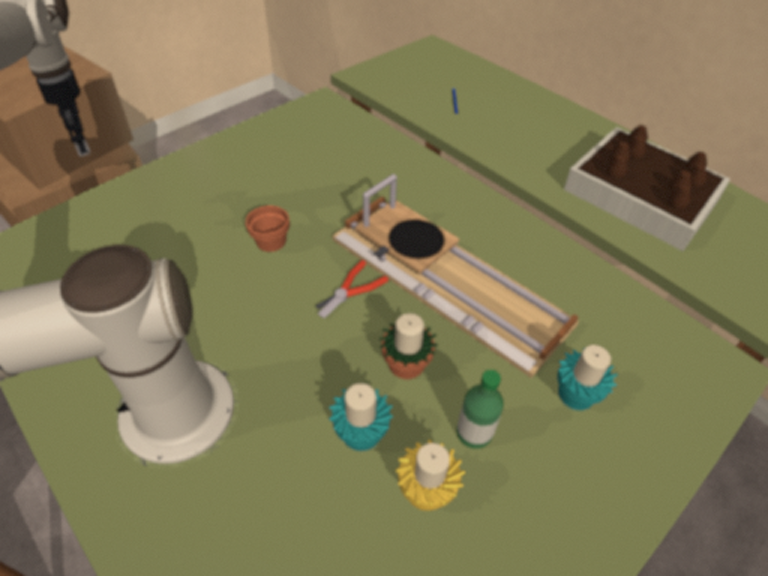

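Candidates (top 768×576 view): red terracotta with dark green twigs and candle (417,308). Look-alikes: turquoise (447,397) and (552,213), yellow (530,390). The terracotta one fits; it is at (408,345) in the side view. The carrier mat is at (311,200), the handle bar at (249,190), and the rod pairs at (361,243) and (423,238).

```bash
cat > meas.py <<'E'
from h import *
def blob(mask,near):
    n,l,s,c=cv2.connectedComponentsWithStats(mask.astype(np.uint8))
    i=1+min(range(n-1),key=lambda i:np.hypot(*(c[i+1]-near))+(1e3 if s[i+1,4]<30 else 0)); return l==i,c[i],s[i]
E
python3 - <<'E'
from meas import *
for n,cu,mt in(('top',(278,204),(207,133)),('side',(272,222),(278,160))):
    z=np.load(n+'0.npz'); p,d=z['p'],z['d']; m=optics.camera_model(n); C=cloud(m,d)
    hsv=cv2.cvtColor(p,cv2.COLOR_RGB2HSV); 
    cm=(hsv[...,2]>140)&(hsv[...,1]<90)&(C[...,2]>100)&(C[...,2]<150)
    b,c,s=blob(cm,cu); t=b&(C[...,2]>124)
    k,_=cv2.findContours(t.astype(np.uint8),0,1); k=max(k,key=len); e=cv2.fitEllipse(k)
    print(n,'candle',c,s,'top ell',e,onplane(m,e[0],130).round(1),'cloud',np.nanmedian(C[t],0).round(1))
    b,c,s=blob((hsv[...,2]<45),mt); k,_=cv2.findContours(b.astype(np.uint8),0,1); k=max(k,key=len); e=cv2.fitEllipse(k)
    q=onplane(m,k.reshape(-1,2),49)[:,:2]; 
    A=np.c_[2*q,np.ones(len(q))]; x=np.linalg.lstsq(A,(q**2).sum(1),rcond=None)[0]
    print(n,'mat',e,onplane(m,e[0],49).round(1),'circle',x[:2].round(1),'r',np.sqrt(x[2]+x[0]**2+x[1]**2).round(1),'h',np.nanmedian(C[b],0).round(1))
    # handle bar cloud
    M=C[mt[1],mt[0]]
    hb=(C[...,2]>122)&(C[...,2]<150)&(abs(C[...,1]-M[1]-115)<45)&(abs(C[...,0]-M[0])<90)
    P=C[hb]; print(n,'bar',hb.sum(),P.mean(0).round(1),P.min(0).round(1),P.max(0).round(1))
    if len(P)>5:
        w,v=np.linalg.eigh(np.cov(P[:,:2].T)); print('dir',v[:,1])
    # rails/rods/strip: white strip
    st=(hsv[...,1]<60)&(hsv[...,2]>120)&(abs(C[...,2]-18)<14)&(C[...,0]>380)&(C[...,0]<700)
    l,nn=cv2.connectedComponents(st.astype(np.uint8))
    b,c,s=blob(st,(200,122) if n=='top' else (270,180)); P=C[b]; w,v=np.linalg.eigh(np.cov(P[:,:2].T)); print('strip',s,P.mean(0).round(1),v[:,1])
    u,v0={'top':(278,204),'side':(272,232)}[n]; cr=p[v0-45:v0+45,u-60:u+60]; 
    u,v0=mt; cr2=p[v0-45:v0+45,u-40:u+80]
    np.savez('crop_'+n,a=cv2.resize(np.vstack([cr,cr2])[...,::-1],None,fx=3.2,fy=3.2,interpolation=cv2.INTER_CUBIC))
cv2.imwrite('pics/crop.png',np.hstack([np.load(f'crop_{n}.npz')['a'] for n in('top','side')]))
from scipy.spatial.transform import Rotation as R
s=sensors.state(); q=s['tcp_rot']; print(R.from_quat([*q[1:],q[0]]).as_matrix().round(3))
E
```

```text
top candle [278.3129771  203.49618321] [270 195  18  19 262] top ell ((278.2480773925781, 203.20132446289062), (17.018566131591797, 17.221965789794922), 148.82864379882812) [[ 391.1 -210.2  130. ]] cloud [ 391.2 -209.7  130.3]
top mat ((198.10372924804688, 121.87918090820312), (7.8583292961120605, 12.786603927612305), 70.93083953857422) [[657.   24.2  49. ]] circle [656.7  24.3] r 14.4 h [659.8  24.2  49.1]
top bar 173 [608.5 111.6 139.2] [560.7 102.1 122. ] [661.9 121.  147.4]
dir [-0.99624903 -0.08653246]
strip [230 115  20   6  77] [ 679.4 -101.    27.5] [-0.08380236  0.9964824 ]
side candle [273.07166124 219.16938111] [264 209  19  22 307] top ell ((273.15081787109375, 216.7992706298828), (14.827558517456055, 17.836402893066406), 94.0728988647461) [[ 392.  -213.8  130. ]] cloud [ 392.5 -213.8  129.3]
side mat ((277.261962890625, 158.90391540527344), (22.3222599029541, 33.831539154052734), 95.36009979248047) [[622.4  -3.7  49. ]] circle [623.5  -2.5] r 56.3 h [622.1  -3.2  48.7]
side bar 118 [611.6 108.  136.8] [562.3  99.6 122.1] [663.5 120.7 144.5]
dir [-0.9973171  -0.07320243]
strip [ 224  155  133   92 1146] [ 544.7 -148.1   18.9] [-0.08376355  0.99648566]
[[-0.971  0.24  -0.001]
 [ 0.24   0.971 -0.002]
 [ 0.    -0.002 -1.   ]]
```

View pics/crop.png

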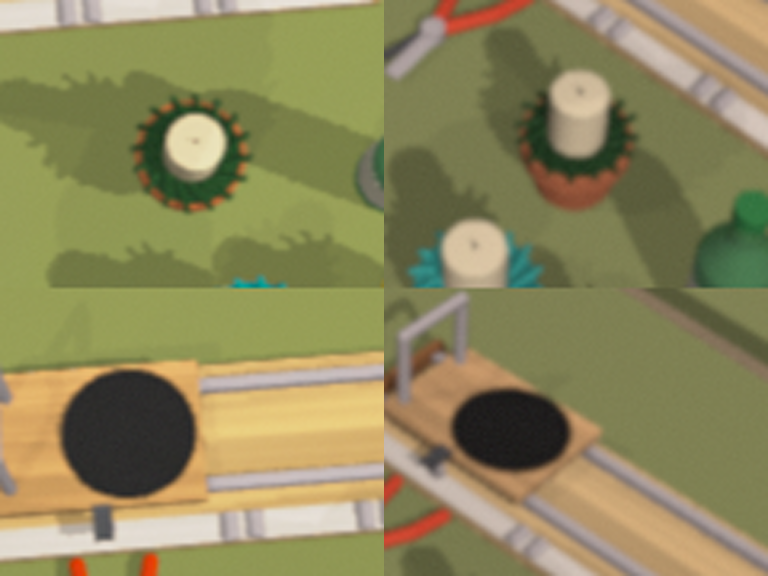

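The enlarged crop confirms the red terracotta pot with green twigs (not turquoise or yellow). Candle top measures z=130 at about (391.5,-212), as it should be. The slide is turned +0.084 rad. I'll start moving and align the tool with the slide.

>>> drive_tool:
  steps:
    - [0,0,-0.03,-6.23]
    - [0,0,-0.03,-6.23]
    - [0,0,-0.03,-6.23]
    - [-0.033,-0.037,0,0]
    - [-0.033,-0.037,0,0]
    - [-0.033,-0.037,0,0]
    - [-0.033,-0.037,0,0]
    - [-0.033,-0.037,0,0]
    - [-0.033,-0.037,0,0]
    - [-0.033,-0.037,0,0]
  gripper: 1

```text
clock: 1.1
eef_pos: [390.9, 317.6, 304.9]
tcp_rot: [-0.0, -0.042, 0.999, -0.0]
force: [0.9, 0.3, 0.5]
gripper_width: 85.4
finger_force: 0.0
```

```bash
cat >> h.py <<'E'
from scipy.spatial.transform import Rotation as R
def togo(w):
    s=sensors.state(); q=s['tcp_rot']; M=R.from_quat([*q[1:],q[0]]).as_matrix()
    print('t',s['clock'],'tcp',np.round(s['eef_pos'],1),'yaw_y',np.degrees(np.arctan2(M[1,1],M[0,1])).round(2),'tilt',M[2].round(3),'F',np.round(s['force'],1),'w',round(s['gripper_width'],1),'ff',s['finger_force'])
    if w is not None: print('to go (tool, mm)',(M.T@(np.array(w)-s['eef_pos'])).round(1))
E
python3 - <<'E'
from meas import *
th=0.084; Y=np.array([-np.sin(th),np.cos(th)]); X=np.array([np.cos(th),np.sin(th)])
for n,mt in(('top',(207,133)),('side',(278,160))):
    z=np.load(n+'0.npz'); p,d=z['p'],z['d']; m=optics.camera_model(n); C=cloud(m,d); hsv=cv2.cvtColor(p,cv2.COLOR_RGB2HSV)
    b,c,s=blob((hsv[...,2]<80)&(C[...,2]>42),mt); k,_=cv2.findContours(b.astype(np.uint8),0,1); k=max(k,key=len); e=cv2.fitEllipse(k)
    q=onplane(m,k.reshape(-1,2),49)[:,:2]; x=np.linalg.lstsq(np.c_[2*q,np.ones(len(q))],(q**2).sum(1),rcond=None)[0]
    print(n,'mat',e[0],x[:2].round(1),'r',np.sqrt(x[2]+x[0]**2+x[1]**2).round(1),'h',np.nanmedian(C[b],0).round(1))
    c=x[:2]
    # strip profile along slide relative to mat centre: brightness at z=20
    P=onplane(m,np.indices((384,512))[::-1].reshape(2,-1).T,22)[:,:2]-c
    a=P@Y; bx=P@X; V=p.mean(2).ravel()
    for lo in(-92,-84,):
        sel=(abs(bx-lo)<5)
        print(lo,[(int(t),int(V[sel&(abs(a-t)<2)].mean())) for t in range(40,-300,-4) if (sel&(abs(a-t)<2)).any()])
togo([391.5,-212,250])
E
```

```text
top mat (206.628173828125, 133.1326141357422) [621.6  -2.4] r 60.5 h [621.1  -2.6  49.1]
-92 [(40, 178), (36, 123), (32, 97), (28, 96), (24, 135), (20, 204), (16, 218), (12, 219), (8, 218), (4, 218), (0, 218), (-4, 219), (-8, 219), (-12, 219), (-16, 219), (-20, 218), (-24, 218), (-28, 218), (-32, 219), (-36, 219), (-40, 219), (-44, 219), (-48, 219), (-52, 219), (-56, 219), (-60, 219), (-64, 219), (-68, 220), (-72, 220), (-76, 210), (-80, 171), (-84, 158), (-88, 176), (-92, 186), (-96, 196), (-100, 206), (-104, 177), (-108, 162), (-112, 178), (-116, 186), (-120, 196), (-124, 212), (-128, 216), (-132, 217), (-136, 217), (-140, 217), (-144, 217), (-148, 218), (-152, 219), (-156, 219), (-160, 221), (-164, 220), (-168, 221), (-172, 221), (-176, 217), (-180, 215), (-184, 215), (-188, 215), (-192, 216), (-196, 215), (-200, 217), (-204, 215), (-208, 194), (-212, 155), (-216, 168), (-220, 183), (-224, 189), (-228, 200), (-232, 185), (-236, 152), (-240, 171), (-244, 183), (-248, 190), (-252, 205), (-256, 215), (-260, 216), (-264, 217), (-268, 218), (-272, 222), (-276, 224), (-280, 224), (-284,
[... 2742 characters left out ...]
124, 182), (-128, 182), (-132, 186), (-136, 186), (-140, 192), (-144, 187), (-148, 190), (-152, 188), (-156, 187), (-160, 191), (-164, 187), (-168, 186), (-172, 190), (-176, 186), (-180, 183), (-184, 185), (-188, 181), (-192, 177), (-196, 182), (-200, 180), (-204, 174), (-208, 155), (-212, 138), (-216, 145), (-220, 160), (-224, 165), (-228, 165), (-232, 156), (-236, 137), (-240, 145), (-244, 158), (-248, 167), (-252, 178), (-256, 180), (-260, 184), (-264, 187), (-268, 189), (-272, 192), (-276, 194), (-280, 191), (-284, 191), (-288, 189), (-292, 191), (-296, 195)]
t 1.1 tcp [390.9 317.6 304.9] yaw_y 94.78 tilt [ 0. -0. -1.] F [0.9 0.3 0.5] w 85.4 ff 0.0
to go (tool, mm) [  43.5 -527.8   54.9]
```

Mat is at (622.5,-2.5) and the handle bar at (613,112), both consistent with the given sizes. The notch is about 100 mm ahead of the mat centre and the roller about 30 mm behind it, so the push is about 130 mm (carrier travel now about 0.03). The default grip force would exceed 30 N, so I'll close by opening value in small steps and watch finger_force.

>>> drive_tool:
  steps:
    - [0.004,-0.048,0,0]
    - [0.004,-0.048,0,0]
    - [0.004,-0.048,0,0]
    - [0.004,-0.048,0,0]
    - [0.004,-0.048,0,0]
    - [0.004,-0.048,0,0]
    - [0.004,-0.048,0,0]
    - [0.004,-0.048,0,0]
    - [0.004,-0.048,0,0]
    - [0.004,-0.048,0.03,0]

```text
clock: 2.1
eef_pos: [391.2, -160.2, 281.6]
tcp_rot: [0.003, -0.041, 0.999, -0.002]
force: [1.1, -0.5, 0.2]
gripper_width: 85.5
finger_force: 0.0
```

>>> drive_tool:
  steps:
    - [0.0035,-0.0475,0,0]
    - [0,0,0.03,0]
    - [0,0,0.03,0]
    - [0,0,0,0]
  gripper: 0.6

```text
clock: 2.5
eef_pos: [388.1, -202.5, 214.2]
tcp_rot: [-0.003, -0.041, 0.999, 0.003]
force: [0.2, 0.8, 0.4]
gripper_width: 67.9
finger_force: 0.0
```

```bash
python3 -c "
from h import *
togo([391.5,-212,106])"
```

```text
t 2.5 tcp [ 388.1 -202.5  214.2] yaw_y 94.72 tilt [ 0.006  0.007 -1.   ] F [0.2 0.8 0.4] w 67.9 ff 0.0
to go (tool, mm) [ -3.3 -10.6 108.1]
```

>>> drive_tool:
  steps:
    - [-0.003,-0.0095,0.02,0]
    - [0,0,0.02,0]
    - [0,0,0,0]
    - [0,0,0,0]
    - [0,0,0,0]

```text
clock: 3.0
eef_pos: [395.2, -214.0, 180.7]
tcp_rot: [0.001, -0.042, 0.999, -0.001]
force: [-0.6, 1.0, 0.4]
gripper_width: 68.3
finger_force: 0.0
```

```bash
python3 -c "
from h import *
togo([391.5,-212,106])
p,d,m=grab('side');cv2.imwrite('pics/a.png',cv2.resize(p[150:290,180:350,::-1],None,fx=4,fy=4,interpolation=cv2.INTER_CUBIC))"
```

```text
t 3.0 tcp [ 395.2 -214.   180.7] yaw_y 94.81 tilt [-0.002 -0.002 -1.   ] F [-0.6  1.   0.4] w 68.3 ff 0.0
to go (tool, mm) [ 3.7  2.5 74.7]
```

View pics/a.png

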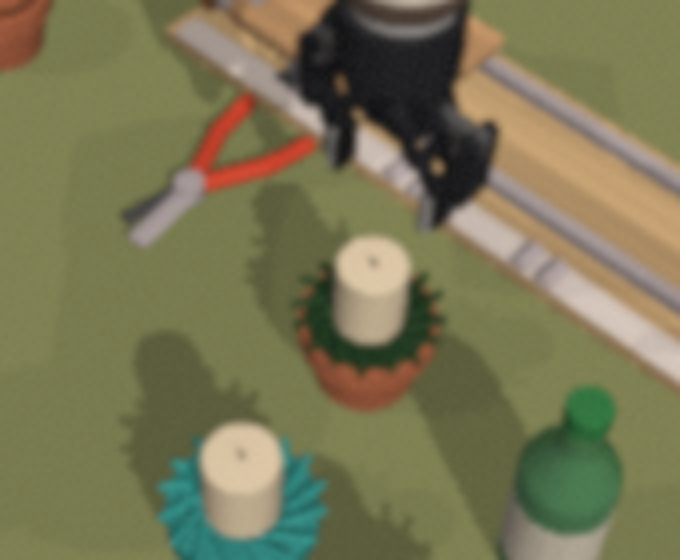

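The open fingers (340,150) and (435,210) straddle the terracotta candle (372,265) from above, and the other objects are clear of them. I'll correct and descend.

>>> drive_tool:
  steps:
    - [0.0035,0.0025,0.015,0]
    - [0,0,0.02,0]
    - [0,0,0.02,0]
    - [0,0,0.015,0]
    - [0,0,0.005,0]
    - [0,0,0,0]
    - [0,0,0,0]
    - [0,0,0,0]

```text
clock: 3.85
eef_pos: [391.4, -212.0, 105.0]
tcp_rot: [0.001, -0.042, 0.999, -0.001]
force: [0.1, -0.5, -0.5]
gripper_width: 68.6
finger_force: 0.0
```

>>> drive_tool:
  steps:
    - [0,0,0,0]
    - [0,0,0,0]
    - [0,0,0,0]
  gripper: 0.25

```text
clock: 4.15
eef_pos: [390.8, -211.4, 104.0]
tcp_rot: [0.0, -0.042, 0.999, -0.0]
force: [-0.3, 0.1, -0.6]
gripper_width: 53.8
finger_force: 0.0
```

>>> drive_tool:
  steps:
    - [0,0,0,0]
    - [0,0,0,0]
  gripper: 0.18

```text
clock: 4.35
eef_pos: [390.7, -211.3, 103.8]
tcp_rot: [-0.0, -0.042, 0.999, 0.0]
force: [-0.2, -0.1, -0.7]
gripper_width: 50.5
finger_force: 0.0
```

>>> drive_tool:
  steps:
    - [0,0,0,0]
    - [0,0,0,0]
  gripper: 0.165

```text
clock: 4.55
eef_pos: [390.7, -211.2, 103.8]
tcp_rot: [-0.0, -0.042, 0.999, 0.0]
force: [0.4, 0.9, 2.1]
gripper_width: 49.8
finger_force: 2.1
```

>>> drive_tool:
  steps:
    - [0,0,0,0]
    - [0,0,0,0]
  gripper: 0.14

```text
clock: 4.75
eef_pos: [390.7, -211.2, 103.9]
tcp_rot: [-0.0, -0.042, 0.999, 0.0]
force: [0.4, 1.5, 3.9]
gripper_width: 49.0
finger_force: 15.6
```

>>> drive_tool:
  steps:
    - [0,0,0,0]
    - [0,0,0,0]
  gripper: 0.12

```text
clock: 4.95
eef_pos: [390.8, -211.3, 104.1]
tcp_rot: [0.0, -0.042, 0.999, 0.0]
force: [-1.6, 1.7, 4.7]
gripper_width: 48.0
finger_force: 28.3
```

>>> drive_tool:
  steps:
    - [0,0,0,0]
    - [0,0,0,0]
  gripper: 0.138

```text
clock: 5.15
eef_pos: [390.8, -211.3, 104.0]
tcp_rot: [0.0, -0.042, 0.999, 0.0]
force: [-1.1, 2.1, 5.1]
gripper_width: 48.8
finger_force: 22.0
```

>>> drive_tool:
  steps:
    - [0,0,-0.003,0]
    - [0,0,-0.007,0]
    - [0,0,-0.01,0]
    - [0,0,0,0]
    - [0,0,0,0]

```text
clock: 5.65
eef_pos: [391.0, -211.6, 124.2]
tcp_rot: [0.0, -0.042, 0.999, -0.0]
force: [0.3, -0.2, -4.3]
gripper_width: 48.6
finger_force: 21.3
```

>>> drive_tool:
  steps:
    - [0,0,-0.01,0]
    - [0,0,-0.02,0]
    - [0,0,-0.02,0]
    - [0,0,-0.02,0]
    - [0,0,-0.015,0]
    - [0,0,-0.007,0]
    - [0,0,0,0]
    - [0,0,0,0]

```text
clock: 6.45
eef_pos: [390.3, -211.0, 215.0]
tcp_rot: [-0.0, -0.042, 0.999, 0.0]
force: [1.1, 0.0, -5.4]
gripper_width: 49.0
finger_force: 21.3
```

```bash
python3 -c "
from h import *
togo([622,-2.5,214])"
```

```text
t 6.45 tcp [ 390.3 -211.   215. ] yaw_y 94.78 tilt [ 0.001  0.001 -1.   ] F [ 1.1  0.  -5.4] w 49.0 ff 21.29128932952881
to go (tool, mm) [-248.2  188.5    1. ]
```

>>> drive_tool:
  steps:
    - [-0.004,0.003,0,0]
    - [-0.008,0.006,0,0]
    - [-0.012,0.009,0,0]
    - [-0.016,0.012,0,0]
    - [-0.016,0.012,0,0]
    - [-0.016,0.012,0,0]
    - [-0.016,0.012,0,0]
    - [-0.016,0.012,0,0]
    - [-0.016,0.012,0,0]
    - [-0.016,0.012,0,0]

```text
clock: 7.45
eef_pos: [518.4, -96.7, 215.0]
tcp_rot: [-0.0, -0.042, 0.999, 0.0]
force: [0.9, -0.4, -3.8]
gripper_width: 48.4
finger_force: 21.3
```

>>> drive_tool:
  steps:
    - [-0.016,0.012,0,0]
    - [-0.016,0.012,0,0]
    - [-0.016,0.013,0,0]
    - [-0.016,0.013,0,0]
    - [-0.016,0.013,0,0]
    - [-0.014,0.01,0,0]
    - [-0.01,0.007,0,0]
    - [-0.006,0.004,0,0]
    - [0,0,0,0]
    - [0,0,0,0]

```text
clock: 8.45
eef_pos: [620.0, -5.7, 215.5]
tcp_rot: [-0.0, -0.042, 0.999, -0.0]
force: [0.2, 0.2, -3.7]
gripper_width: 48.8
finger_force: 21.3
```

```bash
python3 - <<'E'
from meas import *
togo([622,-2.5,154])
p,d,m=grab('side');C=cloud(m,d);hsv=cv2.cvtColor(p,cv2.COLOR_RGB2HSV)
cv2.imwrite('pics/b.png',cv2.resize(p[60:200,210:380,::-1],None,fx=4,fy=4,interpolation=cv2.INTER_CUBIC))
E
```

```text
t 8.45 tcp [620.   -5.7 215.5] yaw_y 94.77 tilt [ 0.001 -0.    -1.   ] F [ 0.2  0.2 -3.7] w 48.8 ff 21.281999051570892
to go (tool, mm) [-2.3  3.  61.5]
```

View pics/b.png

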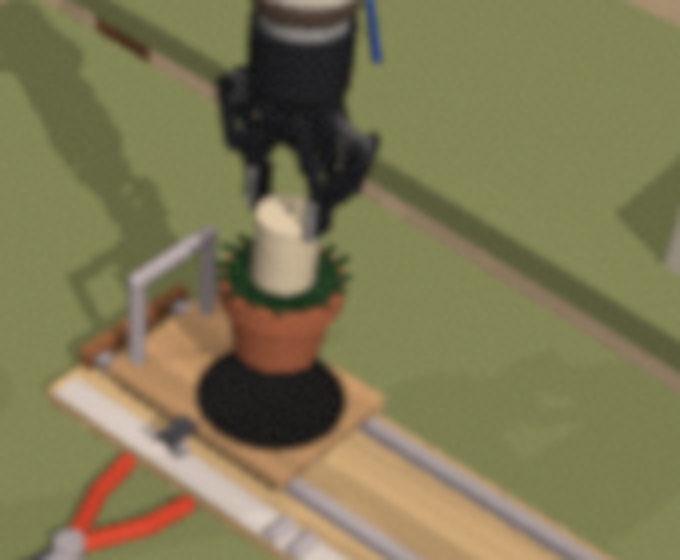

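The pot hangs upright over the mat (270,400), with the candle at (285,240) between the fingers. I'll correct the offset and lower it.

>>> drive_tool:
  steps:
    - [-0.001,0.0015,0.008,0]
    - [-0.0015,0.0015,0.015,0]
    - [0,0,0.015,0]
    - [0,0,0.01,0]
    - [0,0,0.006,0]
    - [0,0,0.003,0]
    - [0,0,0,0]
    - [0,0,0,0]

```text
clock: 9.3
eef_pos: [623.0, -2.4, 159.4]
tcp_rot: [0.001, -0.042, 0.999, -0.0]
force: [0.9, -0.1, -3.0]
gripper_width: 48.8
finger_force: 21.3
```

>>> drive_tool:
  steps:
    - [0,0,0.001,0]
    - [0,0,0.001,0]
    - [0,0,0.001,0]
    - [0,0,0,0]

```text
clock: 9.7
eef_pos: [622.5, -2.2, 155.6]
tcp_rot: [-0.0, -0.042, 0.999, 0.0]
force: [-0.9, -0.8, -4.0]
gripper_width: 48.6
finger_force: 21.3
```

>>> drive_tool:
  steps:
    - [0,0,0.001,0]
    - [0,0,0.0005,0]
    - [0,0,0.0005,0]
    - [0,0,0,0]
    - [0,0,0,0]

```text
clock: 10.2
eef_pos: [622.6, -2.3, 153.8]
tcp_rot: [0.0, -0.042, 0.999, 0.0]
force: [0.4, -0.6, -3.7]
gripper_width: 48.5
finger_force: 21.3
```

>>> drive_tool:
  steps:
    - [0,0,0.0005,0]
    - [0,0,0.0005,0]
    - [0,0,0,0]
    - [0,0,0,0]

```text
clock: 10.6
eef_pos: [622.8, -2.3, 153.1]
tcp_rot: [0.0, -0.042, 0.999, -0.0]
force: [0.9, 0.7, -1.5]
gripper_width: 48.5
finger_force: 21.4
```

Contact is beginning, as the load dropped at the expected 153 mm. I'll take it a bit further and then release gradually.

>>> drive_tool:
  steps:
    - [0,0,0.0005,0]
    - [0,0,0,0]
    - [0,0,0,0]

```text
clock: 10.9
eef_pos: [622.9, -2.3, 153.0]
tcp_rot: [0.0, -0.042, 0.999, -0.0]
force: [-1.4, 1.0, 3.2]
gripper_width: 48.9
finger_force: 21.8
```

>>> drive_tool:
  steps:
    - [0,0,0,0]
    - [0,0,0,0]
    - [0,0,0,0]
  gripper: 0.17

```text
clock: 11.2
eef_pos: [622.8, -2.4, 152.3]
tcp_rot: [0.0, -0.042, 0.999, -0.0]
force: [0.0, -0.6, -0.2]
gripper_width: 49.9
finger_force: 0.2
```

>>> drive_tool:
  steps:
    - [0,0,0,0]
    - [0,0,0,0]
    - [0,0,0,0]
    - [0,0,0,0]
  gripper: 0.5

```text
clock: 11.6
eef_pos: [622.6, -2.3, 152.2]
tcp_rot: [-0.0, -0.042, 0.999, -0.0]
force: [0.8, -0.3, -0.4]
gripper_width: 64.1
finger_force: 0.0
```

>>> drive_tool:
  steps:
    - [0,0,-0.01,0]
    - [0,0,-0.02,0]
    - [0,0,-0.03,0]
    - [0,0,-0.03,0]
    - [0,0,-0.02,0]
    - [0,0,0,0]
    - [0,0,0,0]

```text
clock: 12.3
eef_pos: [622.6, -2.3, 262.3]
tcp_rot: [0.0, -0.042, 0.999, -0.0]
force: [-0.1, -0.1, -0.0]
gripper_width: 64.0
finger_force: 0.0
```

```bash
python3 - <<'E'
from h import *
# closed tool behind the bar: bar centre mat+115*Y, faces 7+14.5 -> stand 60 mm behind bar centre
th=0.084;Y=np.array([-np.sin(th),np.cos(th)]);M=np.array([622.5,-2.5])
togo([*(M+Y*175),260])
p,d,m=grab('side');cv2.imwrite('pics/c.png',cv2.resize(p[60:200,210:380,::-1],None,fx=4,fy=4,interpolation=cv2.INTER_CUBIC))
E
```

```text
t 12.3 tcp [622.6  -2.3 262.3] yaw_y 94.78 tilt [-0. -0. -1.] F [-0.1 -0.1 -0. ] w 64.0 ff 0.0
to go (tool, mm) [  0.2 174.8   2.3]
```

View pics/c.png

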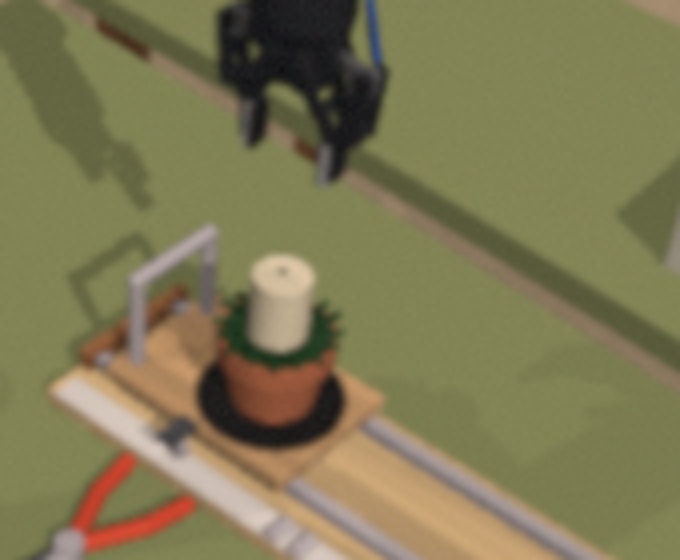

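The pot stands upright and centred on the mat (270,400), released. Next I move the closed fingers behind the handle.

>>> drive_tool:
  steps:
    - [0,0.02,0,0]
    - [0,0.03,0,0]
    - [0,0.035,0,0]
    - [0,0.04,0,0]
    - [0,0.03,0,0]
    - [0,0.02,0,0]
    - [0,0,0,0]
    - [0,0,0,0]
    - [0,0,0,0]
  gripper: -0.95

```text
clock: 13.25
eef_pos: [607.8, 171.1, 261.2]
tcp_rot: [-0.001, -0.041, 0.999, -0.0]
force: [-0.2, -0.1, -0.9]
gripper_width: 2.0
finger_force: 0.0
```

>>> drive_tool:
  steps:
    - [0,0,0.03,0]
    - [0,0,0.04,0]
    - [0,0,0.04,0]
    - [0,0,0.02,0]
    - [0,0,0,0]
    - [0,0,0,0]
    - [0,0,0,0]

```text
clock: 13.95
eef_pos: [609.7, 171.8, 134.7]
tcp_rot: [0.002, -0.041, 0.999, 0.0]
force: [0.8, 0.7, 0.7]
gripper_width: 2.1
finger_force: 0.0
```

```bash
python3 - <<'E'
from h import *
th=0.084;Y=np.array([-np.sin(th),np.cos(th)]);M=np.array([622.5,-2.5])
togo([*(M+Y*(115+21.5)),130])
p,d,m=grab('side');cv2.imwrite('pics/d.png',cv2.resize(p[60:200,170:340,::-1],None,fx=4,fy=4,interpolation=cv2.INTER_CUBIC))
E
```

```text
t 13.95 tcp [609.7 171.8 134.7] yaw_y 94.74 tilt [-0.004 -0.    -1.   ] F [0.8 0.7 0.7] w 2.1 ff 0.0
to go (tool, mm) [  1.8 -38.2   4.7]
```

View pics/d.png

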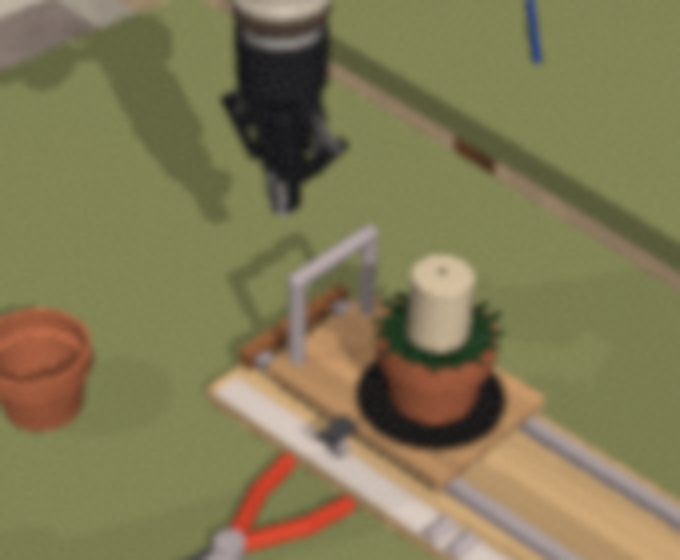

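Closed fingertips (285,205) are behind the handle bar (340,255), with nothing in the way. I'll approach gently.

>>> drive_tool:
  steps:
    - [0.001,-0.01,0.002,0]
    - [0.001,-0.012,0.002,0]
    - [0,-0.006,0,0]
    - [0,-0.003,0,0]
    - [0,-0.002,0,0]
    - [0,-0.002,0,0]
    - [0,-0.002,0,0]
    - [0,-0.002,0,0]
    - [0,-0.002,0,0]
    - [0,-0.002,0,0]

```text
clock: 15.0
eef_pos: [609.6, 129.1, 128.2]
tcp_rot: [-0.0, -0.042, 0.999, 0.0]
force: [0.3, 0.0, 0.4]
gripper_width: 2.2
finger_force: 0.0
```

>>> drive_tool:
  steps:
    - [0,-0.002,0,0]
    - [0,-0.0025,0,0]
    - [0,-0.0025,0,0]
    - [0,-0.0025,0,0]
    - [0,-0.0025,0,0]
    - [0,-0.0025,0,0]
    - [0,-0.0025,0,0]
    - [0,-0.0025,0,0]
    - [0,-0.0025,0,0]
    - [0,-0.0025,0,0]

```text
clock: 16.0
eef_pos: [611.7, 104.5, 128.3]
tcp_rot: [-0.0, -0.042, 0.999, 0.0]
force: [-0.7, 0.3, -0.1]
gripper_width: 2.1
finger_force: 0.0
```

```bash
cat > trk.py <<'E'
from meas import *
th=0.084;Y=np.array([-np.sin(th),np.cos(th)]);X=np.array([np.cos(th),np.sin(th)]);M=np.array([622.5,-2.5])
p,d,m=grab('top'); C=cloud(m,d)
# wooden board front edge (top z=46) along +-55 mm beside the mat, and roller on the strip
hsv=cv2.cvtColor(p,cv2.COLOR_RGB2HSV)
P=onplane(m,np.indices((384,512))[::-1].reshape(2,-1).T,22)[:,:2]-M
a=P@Y; b=P@X; V=p.mean(2).ravel()
sel=(abs(b+89)<5)&(V<130)&(a<60)&(a>-140)
if sel.any(): print('roller along',a[sel].min().round(1),a[sel].max().round(1),'mid',np.median(a[sel]).round(1),sel.sum())
s=sensors.state(); print('tool along',((np.array(s['eef_pos'])[:2]-M)@Y).round(1),'across',((np.array(s['eef_pos'])[:2]-M)@X).round(1))
togo(None)
E
python3 trk.py
```

```text
roller along 25.2 37.7 mid 31.5 15
tool along 107.1 across -1.8
t 16.05 tcp [611.7 104.1 128.3] yaw_y 94.77 tilt [-0. -0. -1.] F [-0.3 -1.2  0.1] w 2.3 ff 0.0
```

```bash
python3 - <<'E'
from h import *
p,d,m=grab('side');q,_,_=grab('top')
f=lambda c:cv2.resize(c[...,::-1],(392,560),interpolation=cv2.INTER_CUBIC)
cv2.imwrite('pics/e.png',np.hstack([f(p[60:200,230:328]),f(q[80:200,150:234])]))
E
```

```text
(no output)
```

View pics/e.png

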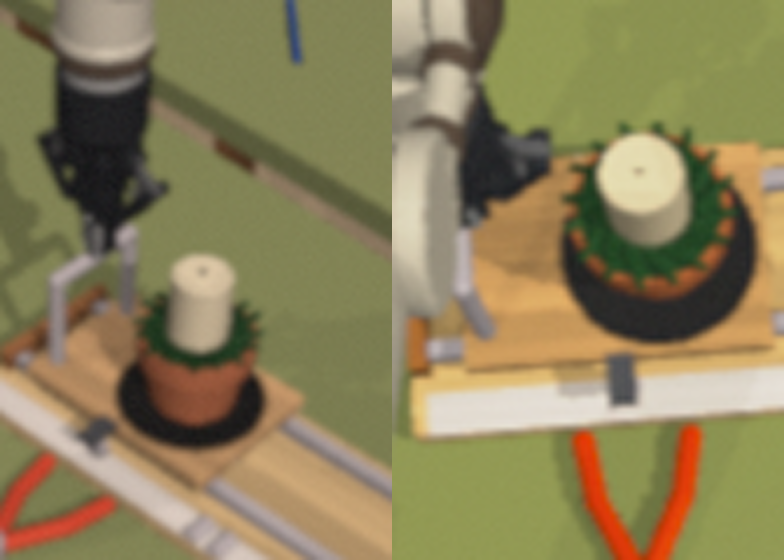

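```bash
python3 - <<'E'
from h import *
for n in('side','top'):
    p,d,m=grab(n); C=cloud(m,d); T=np.linalg.inv(np.array(m['cam_to_world']))
    def proj(w):
        c=T[:3,:3]@w+T[:3,3]; s=c[:2]/c[2]; s=s*(1+m['k1']*(s@s)); return (s*[m['fx'],m['fy']]+[m['cx'],m['cy']]).round(1)
    o=np.array([611.7,104.1,128.3])
    print(n,'tip',proj(o+[0,0,-17]),'tcp',proj(o),'bar L/R',proj(np.array([612.9-52,112-4.4,134])),proj(np.array([612.9+52,112+4.4,134])),'bar mid',proj(np.array([612.9,112,134])))
    V=p.mean(2)
    for lo,hi in((105,120),(120,130),(130,142),(142,155),(155,170),(170,190)):
        k=(C[...,2]>lo)&(C[...,2]<hi)&(abs(C[...,0]-612)<70)&(abs(C[...,1]-110)<60)
        for nm,kk in(('dark',k&(V<90)),('light',k&(V>=90))):
            if kk.sum()>3: print(lo,hi,nm,kk.sum(),C[kk].min(0).round(),np.median(C[kk],0).round(),C[kk].max(0).round())
    if n=='side':
        c=p[100:140,235:285]; cv2.imwrite('pics/f.png',cv2.resize(c[...,::-1],None,fx=12,fy=12,interpolation=cv2.INTER_NEAREST))
E
```

```text
side tip [254.  130.7] tcp [254.1 126.7] bar L/R [242.  131.2] [263.1 117.4] bar mid [252.8 124.1]
105 120 light 29 [563. 100. 106.] [655. 108. 113.] [664. 117. 120.]
120 130 light 15 [563. 101. 120.] [570. 105. 125.] [663. 113. 130.]
130 142 light 70 [563.  99. 130.] [598. 106. 138.] [666. 119. 142.]
142 155 dark 4 [605.  91. 150.] [608. 101. 151.] [613. 110. 152.]
142 155 light 13 [574.  95. 142.] [604. 107. 144.] [659. 116. 154.]
155 170 dark 29 [601.  88. 156.] [606.  98. 162.] [617. 112. 170.]
155 170 light 8 [601.  89. 156.] [612.  93. 163.] [621. 108. 168.]
170 190 dark 37 [601.  88. 170.] [605.  97. 180.] [622. 114. 190.]
top tip [167.9 129.1] tcp [166.9 127.1] bar L/R [164.6 143.5] [162.9 108.8] bar mid [163.7 126. ]
105 120 light 10 [561. 102. 105.] [562. 106. 111.] [567. 112. 118.]
120 130 light 6 [561.  50. 121.] [564. 104. 127.] [625. 114. 130.]
130 142 light 42 [560. 103. 131.] [578. 106. 139.] [603. 115. 142.]
142 155 light 17 [563.  97. 142.] [589. 108. 143.] [604. 111. 152.]
155 170 dark 8 [600.  90. 155.] [605.  95. 162.] [610. 106. 168.]
155 170 light 4 [599.  97. 156.] [600. 102. 161.] [601. 107. 168.]
170 190 dark 8 [600.  88. 171.] [603.  92. 173.] [608. 102. 188.]
170 190 light 4 [600.  98. 171.] [601. 101. 176.] [601. 103. 182.]
```

View pics/f.png

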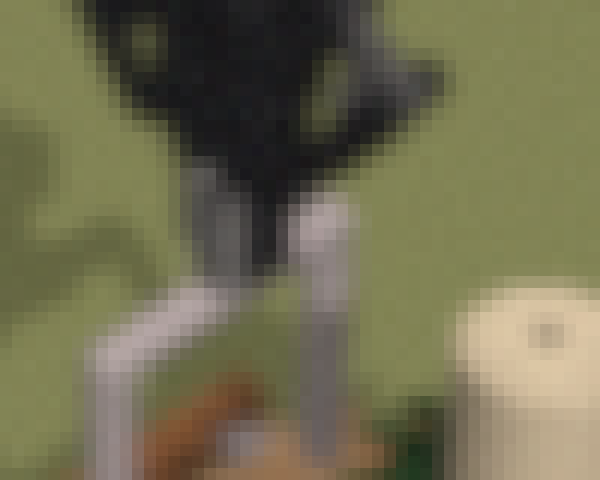

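The fingers hover just above the bar: no force, the carrier hasn't moved, and the tips are imaged near z≈145. The real tips therefore sit about 30 mm higher than I assumed. I'll back off, lower 30 mm and check.

>>> drive_tool:
  steps:
    - [0,0.01,0,0]
    - [0,0.02,0,0]
    - [0,0.02,0,0]
    - [0,0,0.01,0]
    - [0,0,0.01,0]
    - [0,0,0.01,0]
    - [0,0,0,0]
    - [0,0,0,0]

```text
clock: 17.05
eef_pos: [607.2, 153.9, 97.6]
tcp_rot: [-0.001, -0.041, 0.999, -0.0]
force: [0.2, -0.5, 0.6]
gripper_width: 2.2
finger_force: 0.0
```

```bash
python3 - <<'E'
from h import *
p,d,m=grab('side'); C=cloud(m,d); V=p.mean(2)
k=(C[...,2]>90)&(C[...,2]<200)&(abs(C[...,0]-610)<40)&(abs(C[...,1]-152)<40)
for z in range(90,200,10):
    q=k&(abs(C[...,2]-z)<5)
    if q.sum()>2: print(z,q.sum(),C[q].min(0).round(),C[q].max(0).round())
s=sensors.state(); togo(None)
cv2.imwrite('pics/g.png',cv2.resize(p[60:200,190:328][...,::-1],None,fx=4,fy=4,interpolation=cv2.INTER_CUBIC))
E
```

```text
120 11 [598. 145. 116.] [616. 167. 124.]
130 20 [596. 136. 125.] [616. 167. 133.]
140 34 [591. 112. 136.] [647. 167. 145.]
150 16 [597. 136. 145.] [606. 167. 154.]
160 28 [594. 122. 155.] [617. 182. 165.]
170 45 [594. 113. 165.] [622. 189. 175.]
180 47 [591. 112. 176.] [628. 192. 185.]
190 30 [591. 113. 186.] [614. 192. 195.]
t 17.1 tcp [607.6 154.   98.3] yaw_y 94.74 tilt [-0. -0. -1.] F [-0.   0.1  0.4] w 1.5 ff 0.0
```

View pics/g.png

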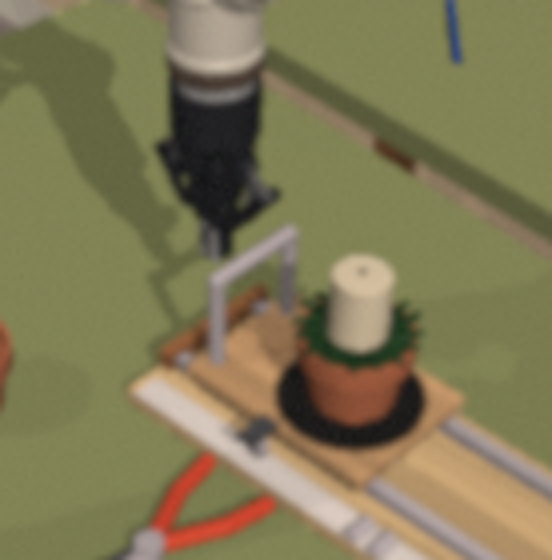

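Now the tips are at z≈117 with the TCP at 98, so they overlap the bar (127–141) from behind; the pot is upright at (350,370). I'll make contact slowly and check the roller numerically.

>>> drive_tool:
  steps:
    - [0,-0.006,0,0]
    - [0,-0.006,0,0]
    - [0,-0.003,0,0]
    - [0,-0.002,0,0]
    - [0,-0.002,0,0]
    - [0,-0.002,0,0]
    - [0,-0.002,0,0]
    - [0,-0.002,0,0]
    - [0,-0.002,0,0]
    - [0,-0.002,0,0]

```text
clock: 18.1
eef_pos: [609.9, 125.6, 98.3]
tcp_rot: [0.0, -0.042, 0.999, 0.0]
force: [-0.4, 0.8, 0.2]
gripper_width: 2.5
finger_force: 0.5
```

```bash
python3 trk.py
```

```text
roller along 16.1 31.5 mid 22.6 17
tool along 128.2 across -1.8
t 18.15 tcp [610.  125.1  98.3] yaw_y 94.77 tilt [-0. -0. -1.] F [-0.4  0.6  0. ] w 2.2 ff 0.0
```

>>> drive_tool:
  steps:
    - [0,-0.0025,0,0]
    - [0,-0.003,0,0]
    - [0,-0.003,0,0]
    - [0,-0.003,0,0]
    - [0,-0.003,0,0]
    - [0,-0.003,0,0]
    - [0,-0.003,0,0]
    - [0,-0.003,0,0]
    - [0,-0.003,0,0]
    - [0,-0.003,0,0]

```text
clock: 19.15
eef_pos: [612.4, 96.0, 98.2]
tcp_rot: [-0.0, -0.042, 0.999, 0.0]
force: [0.6, -0.3, 0.5]
gripper_width: 1.8
finger_force: 0.6
```

>>> drive_tool:
  steps:
    - [0,-0.003,0,0]
    - [0,-0.003,0,0]
    - [0,-0.003,0,0]
    - [0,-0.003,0,0]
    - [0,-0.003,0,0]
    - [0,-0.003,0,0]
    - [0,-0.003,0,0]
    - [0,-0.003,0,0]
    - [0,-0.003,0,0]
    - [0,-0.003,0,0]

```text
clock: 20.15
eef_pos: [614.9, 66.1, 98.3]
tcp_rot: [0.0, -0.042, 0.999, 0.0]
force: [0.2, 1.4, 0.6]
gripper_width: 2.2
finger_force: 0.6
```

>>> drive_tool:
  steps:
    - [0,-0.003,0,0]
    - [0,-0.003,0,0]
    - [0,-0.003,0,0]
    - [0,-0.003,0,0]
    - [0,-0.003,0,0]
    - [0,-0.003,0,0]
    - [0,-0.002,0,0]
    - [0,-0.002,0,0]
    - [0,0,0,0]
    - [0,0,0,0]

```text
clock: 21.15
eef_pos: [616.7, 44.2, 98.2]
tcp_rot: [-0.0, -0.042, 0.999, -0.0]
force: [-0.1, 0.3, -0.0]
gripper_width: 2.3
finger_force: 0.0
```

```bash
python3 trk.py
```

```text
roller along -66.5 -53.7 mid -60.1 16
tool along 47.1 across -1.9
t 21.2 tcp [616.7  44.3  98.3] yaw_y 94.78 tilt [ 0. -0. -1.] F [ 0.1 -0.2 -0.1] w 2.0 ff 0.0
```

>>> drive_tool:
  steps:
    - [0,-0.002,0,0]
    - [0,-0.002,0,0]
    - [0,-0.002,0,0]
    - [0,-0.002,0,0]
    - [0,-0.002,0,0]
    - [0,-0.002,0,0]
    - [0,-0.002,0,0]
    - [0,-0.002,0,0]
    - [0,-0.001,0,0]
    - [0,-0.001,0,0]

```text
clock: 22.2
eef_pos: [618.0, 27.7, 98.3]
tcp_rot: [-0.0, -0.042, 0.999, 0.001]
force: [-0.4, 6.1, 0.2]
gripper_width: 1.9
finger_force: 3.3
```

>>> drive_tool:
  steps:
    - [0,-0.001,0,0]
    - [0,-0.001,0,0]
    - [0,-0.001,0,0]
    - [0,-0.001,0,0]
    - [0,-0.001,0,0]

```text
clock: 22.7
eef_pos: [618.4, 23.1, 98.3]
tcp_rot: [-0.0, -0.042, 0.999, 0.001]
force: [-1.7, 6.3, 0.6]
gripper_width: 2.4
finger_force: 3.5
```

```bash
python3 trk.py
```

```text
roller along -87.8 -72.6 mid -81.3 16
tool along 25.6 across -1.9
t 22.75 tcp [618.5  22.9  98.3] yaw_y 94.79 tilt [ 0.     0.002 -1.   ] F [-0.6  6.2  1.2] w 1.8 ff 3.3946987241506577
```

Climbing the first rod at about 6 N. I'll continue 1 mm at a time.

>>> drive_tool:
  steps:
    - [0,-0.001,0,0]
    - [0,-0.001,0,0]
    - [0,-0.001,0,0]
    - [0,-0.001,0,0]
    - [0,0,0,0]

```text
clock: 23.25
eef_pos: [618.9, 17.6, 98.2]
tcp_rot: [-0.0, -0.042, 0.999, 0.0]
force: [0.7, 3.2, -0.0]
gripper_width: 2.0
finger_force: 1.5
```

>>> drive_tool:
  steps:
    - [0,-0.001,0,0]
    - [0,-0.001,0,0]
    - [0,0,0,0]

```text
clock: 23.55
eef_pos: [619.2, 14.6, 98.3]
tcp_rot: [0.0, -0.042, 0.999, -0.001]
force: [-0.5, -0.3, 0.6]
gripper_width: 2.1
finger_force: 0.0
```

```bash
python3 trk.py
```

```text
roller along -96.9 -81.5 mid -90.3 17
tool along 17.4 across -1.8
t 23.6 tcp [619.2  14.7  98.3] yaw_y 94.76 tilt [-0.    -0.001 -1.   ] F [ 0.5 -0.9 -0.2] w 2.2 ff 0.0
```

>>> drive_tool:
  steps:
    - [0,-0.001,0,0]
    - [0,-0.001,0,0]
    - [0,-0.0005,0,0]
    - [0,0,0,0]

```text
clock: 24.0
eef_pos: [619.4, 12.8, 98.3]
tcp_rot: [0.0, -0.042, 0.999, -0.0]
force: [-0.0, 0.0, -0.0]
gripper_width: 2.1
finger_force: 0.0
```

```bash
python3 trk.py
```

```text
roller along -109.3 -90.8 mid -102.5 21
tool along 15.6 across -1.8
t 24.05 tcp [619.4  12.9  98.3] yaw_y 94.77 tilt [-0. -0. -1.] F [-1.1 -0.1 -0. ] w 2.6 ff 0.0
```

The roller dropped into the first pair (at −102 vs notch −100) and ran ahead of the tool. I'll retreat.

>>> drive_tool:
  steps:
    - [0,0.005,0,0]
    - [0,0.015,0,0]
    - [0,0.03,0,0]
    - [0,0.03,0,0]
    - [0,0.02,-0.03,0]
    - [0,0,-0.04,0]
    - [0,0,-0.04,0]
    - [0,0,-0.02,0]
    - [0,0,0,0]
    - [0,0,0,0]

```text
clock: 25.05
eef_pos: [610.6, 113.5, 227.8]
tcp_rot: [-0.0, -0.042, 0.999, 0.0]
force: [-0.8, 0.9, -0.3]
gripper_width: 2.0
finger_force: 0.0
```

```bash
python3 - <<'E'
from trk import *
ct=(hsv[...,2]>140)&(hsv[...,1]<90)&(C[...,2]>165)&(C[...,2]<192)&(abs(C[...,0]-630)<60)&(abs(C[...,1]+130)<80)
print('candle top',ct.sum(),np.nanmedian(C[ct],0).round(1),'expected',(M-131*Y).round(1),179)
E
```

```text
roller along -109.3 -90.8 mid -102.5 21
tool along 116.5 across -2.8
t 25.1 tcp [609.9 113.3 226.5] yaw_y 94.81 tilt [ 0.003  0.    -1.   ] F [-0.3 -0.3 -1.2] w 2.2 ff 0.0
candle top 249 [ 632.1 -132.6  178.9] expected [ 633.5 -133. ] 179
```

The carrier rests in the notch, and the candle is upright at the expected place and height. Handing in.

```bash
python3 -c "
from rig import job
print(job.sign_off())"
```

```text
the job is handed in; nothing more can be done
None
```

The candle pot was set upright on the mat and released, the carrier was pushed until its roller rested in the first pair of rods, and the job is handed in. The highest grip force I read on the candle was 28.3 N, and the job took about 25 s.

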